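Square a carton into the labelling jig and hold it there

ROBOT

A 6-joint arm with a two-finger parallel gripper is mounted at the origin on a cart in front of the work surface, level with it; the furniture and walls round the work are solid. World frame = base frame: x ahead of the robot, y to its left, z up, the work surface at z = 0. Lengths are in mm, angles in rad, forces in N, time in s.
With the tool pointing down it reaches from about 350 to 850 mm from the base axis. Payload 8.1 kg.
Tool frame: the origin (TCP) lies on the centre line of the jaws, within the pads' length; the fingertips stand 11 mm ahead of it and the grasp point (between the pads) lies 8 mm behind it (nose_length is the distance from the TCP to the fingertips, in mm); z points along the fingers, y is the line along which they close (so a half turn about z gives the same grasp; the last joint's range is limited). The gripper opens to 93 mm and grips with 3 to 60 N. Pads are 15 mm wide; open, the fingers measure 128 mm over their backs; the gripper's body (75 mm by 188 mm) begins 65 mm behind the grasp point.
Start: joints at [-1.264, 0.13, 1.488, -0, 1.523, -0.085], TCP at [229.132, -554.53, 229.635] pointing down, gripper open.
Joint ranges: [-2.96, 2.96], [-0.89, 2.26], [0.02, 2.5], [-1.34, 4.48], [0, 2.73], [-2.66, 2.66]. Speed limits (rad/s): [2.39, 2.39, 2.79, 3.14, 3.14, 3.14].

INTERFACE

Orientations are given as [roll, pitch, yaw] about the fixed x, y, z axes, in that order (R = Rz(yaw) Ry(pitch) Rx(roll)).
In Python, from station import get_obs, get_image, hand_in, find_in, landmark_of, nose_length gives the robot as it stands.
- The arm moves only by the tool jog_arm, never from a script. Its argument "deltas" is a list of rows, each a list of 5 numbers: the shift along the tool's x, y, z in units of 50 mm (1.0 is 50 mm), then the turn about the tool's z in rad, then the closure, from 0 (fully open) to 1 (shut). In form: [[dx, dy, dz, yaw, gripper], ...]. A call has 1 to 10 rows; each row shifts and turns the commanded pose from where the row before left it, along the tool's axes as they then stand; what a row does not reach is not made up. A row lasts 1/8 s, in which the tool goes at most 62.5 mm and 10.7 degrees, less where a joint would pass 70% of its speed; a pose out of reach is approached as far as the arm can. A call is refused whole if a number of a shift passes 1 or a number of a turn 0.188, either way. A call with a gripper value outside its range is refused whole. The fingers move at their own pace and stop on an object; the grip force is fixed at half the most. Time passes only in rows, so rows that do not move let the fingers close. It gives the time, the measured TCP pose, the force, the opening and the grip force at its end, in the units of the state.
- get_obs(): the state, without advancing time (a new reading comes with each control period).
- get_image(name): name is "scene" or "top" or "wrist"; returns a dict with "color" (400x640x3 uint8, blue, green, red), "fx", "fy", "cx", "cy" (pixels), "dist_coeffs" ([k1, k2, p1, p2, k3] as OpenCV has them; the pictures are not rectified), "R" (3x3) and "t" (3): a world point X has camera coordinates R X + t. Camera axes: x right, y down, z forward; pixel columns grow to the right and rows downward; lengths in mm; the calibration is good to about 2 mm. A picture is of the moment at which its call begins. There is no depth.
- hand_in(): hands the job in; it is judged then, once.
Trained networks look in a picture, given as the dict that the camera call returned (one of the last four; its "shot" number tells which), for a name from the list of things; names that differ only in an ending like _2 or _b are one class to them, and where a whole thing is asked for, a point or a joint stands for the part that bears it (a point fixed in the world has none). Each returns a list of dicts, best first, with "score" (0 to 1); they miss things now and then, are a little off and sometimes report something else, mostly with a low value. They report only what shows in the picture. A call takes as long as a camera call. They do not tell look-alikes from the thing itself.
- find_in(picture, name): "position" ([row, column] in pixels, amid what is visible of it).
- landmark_of(picture, name): "position" ([row, column] in pixels: a listed point, or the origin of a listed thing).
The state is a dict: "clock": time; "q": joint angles; "dq": joint speeds; "joint_torque": joint torques, N m; "tcp_pos": TCP position; "tcp_rot": TCP orientation; "force": force on the tool from outside, world axes, zero at the start; "torque": the same for the moment, N m; "gripper_width": finger opening in mm; "gripper_force": force on a finger pad.
Only numpy, scipy, OpenCV 4.12 (cv2) and the standard library are available. Lean on these libraries where they do the work, as an engineer would, in place of code of your own. Each camera call takes 0.05 s, during which the arm holds its last target. There are 200 camera calls.

TASK

Pick up the taller of the two cartons and set it flat on the labelling jig, long side towards the long fence and one end towards the short fence. Then push it home into the corner, so that it sits square and flat against both fences at once with both sprung pins pushed in, firmly but without crushing it. Finish while still gripping it and pressing it against both fences (the pins push it back out if you let go), and leave everything else where it stands.

Things in the scene. Friction and masses are not known exactly. Their poses are not given: they have to be found in the camera images.
- tall_carton: the taller carton: closed brown cardboard box, 60 mm (its x) by 90 mm (its y) by 75 mm high, 0.12 to 0.26 kg; origin at the centre of its underside, z up. It stands upright on the table, left or right of the jig. Grip it across its 60 mm width, near the top, so that the fingertips stay above the jig's 16 mm fences
- flat_carton: the other carton, same cardboard and same 60 by 90 mm footprint but only 45 mm high; origin at the centre of its underside. Stays where it is
- jig: labelling jig, fixed to the table: plywood plate 150 mm (its x) by 190 mm (its y), 12 mm thick, origin at the centre of its underside. Two aluminium fences stand on it in an L, 16 mm high above the plate: the long fence runs along the jig's y at its +x edge, the short fence runs along the jig's x at its +y edge. A small black switch cover 26 mm long stands on the outer half of each fence, over its pin, its top 21 mm above the plate, 8 mm behind the fence's inner face
- jig_corner (a point): point on the plate's top surface (12 mm above the table) where the inner faces of the two fences meet; axes as the jig's: the fence faces lie in its x = 0 and y = 0 planes and the free plate (smooth, as the fences are: friction against the carton about 0.3) lies towards -x and -y. When home the carton's centre is 30 mm along -x and 45 mm along -y from it
- fence_long: long fence, 20 mm thick, 160 mm long, 16 mm high; inner face looks to the jig's -x; origin at the centre of its underside
- fence_short: short fence, 20 mm thick, 110 mm long, 16 mm high; inner face looks to the jig's -y; origin at the centre of its underside
- pin_long (a joint): sprung pin through the long fence, 8 mm thick, 9 mm above the plate, 45 mm from the corner: 0 = out, standing 5 mm proud of the fence face; 0.005 = pushed in flush with the face (1.5 N to start, 3 N when flush; pressing the carton down on the plate or hard on one fence adds drag, so about 15 N on the tool towards each fence brings it home)
- pin_short (a joint): sprung pin through the short fence, the same, 30 mm from the corner: 0 = out, standing 5 mm proud; 0.005 = flush with the face
- label_roll: bystander: white roll of labels, 83 mm across, 30 mm high, lying on the table between robot and jig; origin at the centre of its underside
- dial_timer: bystander: round kitchen timer with a red dial, 64 mm across, 37 mm high; origin at the centre of its underside
- tally_counter: bystander: small hand tally counter, 26 by 50 mm, 56 mm high, behind the jig; origin at the centre of its underside
Mind the look-alikes: they are no part of the job. What is shaped like the tall_carton but green or purple is not meant.

How it is judged (in metres and radians):
On the way:
1. the taller carton is picked up (height (world z) of tall_carton above 0.02 m and contact force between the fingers and tall_carton above 1 N), for 0.2 s.
At the end, for the whole second after the job is handed in: The taller carton is held by the fingers, at rest, flat on the jig (4 mm, tilt under 0.06 rad), long side along the long fence (0.04 rad), centre within 4 mm of home, both pins in by over 3.5 of 5 mm, pressing each fence itself with over 0.5 N (value of joint each of pin_long, pin_short above 0.0035 m and contact force between tall_carton and fence_long above 0.5 N and contact force between tall_carton and fence_short above 0.5 N and x of tall_carton in the frame of jig_corner above -0.034 m and y of tall_carton in the frame of jig_corner above -0.049 m and z of tall_carton in the frame of jig_corner below 0.004 m and angle between the y axis of tall_carton and the y axis of jig, either way round below 0.04 rad and angle between tall_carton's own z axis and vertical below 0.06 rad and contact force between the fingers and tall_carton above 1 N and linear speed of tall_carton below 0.02 m/s); the arm keeps its last pose, push and grip.
It fails at once if the carton is crushed against a fence (over 80 N) (contact force between tall_carton and fence_long above 80 N or contact force between tall_carton and fence_short above 80 N).
It fails at once if the other carton or a bystander is shifted by more than 25 mm (distance of any of flat_carton, label_roll, dial_timer, tally_counter from where it was at the start of the episode above 0.025 m).
It also fails if it takes over 48 s, if anything falls off the work surface, if the arm or the gripper's body presses on something with over 40 N, if the wrist force passes 120 N, or if a joint passes its speed limit or range.

## Working session

There is one attempt and no reset: what is moved stays moved. The work goes in short steps, Python scripts to look and compute and a tool call to move; the robot and the scene stay as the last step left them, time stands still between calls to the robot, and variables do not carry over. Pictures are saved under pics/ and viewed, at most 10 in all, crops included, and the job is handed in when it is done.

Besides the shell and the picture viewer there is one more tool, called after "Emit:" as name([rows], argument=value, ...), one row to a line, values as JSON. jog_arm: Moves the arm, as the interface text tells. Its arguments: {"type":"object","properties":{"deltas":{"type":"array"}},"required":["deltas"]}

```bash
mkdir -p pics; cat > h.py <<'E'
import numpy as np, cv2
from station import *
def ray(p,rc):
    K=np.array([[p['fx'],0,p['cx']],[0,p['fy'],p['cy']],[0,0,1.]])
    u=cv2.undistortPoints(np.array([[[rc[1],rc[0]]]],float),K,np.array(p['dist_coeffs'],float))[0,0]
    R=np.array(p['R']);t=np.array(p['t'])
    return -R.T@t, R.T@np.array([u[0],u[1],1])
def onz(p,rc,z):
    c,d=ray(p,rc); return c+d*(z-c[2])/d[2]
def proj(p,X):
    K=np.array([[p['fx'],0,p['cx']],[0,p['fy'],p['cy']],[0,0,1.]])
    return cv2.projectPoints(np.array(X,float).reshape(-1,1,3),cv2.Rodrigues(np.array(p['R'],float))[0],np.array(p['t'],float),K,np.array(p['dist_coeffs'],float))[0][:,0]
E
python3 - <<'E'
from h import *
np.set_printoptions(precision=1,suppress=True)
o=get_obs();print(o['tcp_pos'],o['tcp_rot'],o['gripper_width'])
for n in('scene','top'):
    p=get_image(n);cv2.imwrite(f'pics/{n}0.png',p['color']);print(n,ray(p,(200,320)))
    for k in('tall_carton','flat_carton','jig','jig_corner','fence_long','fence_short','label_roll','dial_timer','tally_counter'):
        z=12 if k in('jig_corner','fence_long','fence_short') else 0
        for r in landmark_of(p,k)[:3]: print(k,np.round(r['score'],2),np.array(r['position']),onz(p,r['position'],z))
E
```

```text
[ 229.  -554.   228.6] [-3.1 -0.   0.4] 93.20072719733274
scene (array([-46.7, 614.8, 780.8]), array([ 0.5, -0.6, -0.7]))
tall_carton 0.72 [262.7 225.3] [568.  285.3   0. ]
tall_carton 0.66 [290.1 270.7] [425.3 265.9   0. ]
tall_carton 0.58 [230.  374.8] [362.4 -49.3   0. ]
flat_carton 0.93 [170.1 386.6] [ 490.2 -285.     0. ]
jig 0.76 [209.7 310.1] [543.6   6.8   0. ]
jig_corner 0.85 [211.8 274.1] [602.5  88.3  12. ]
fence_short 0.87 [222.4 287.7] [545.   92.5  12. ]
label_roll 0.97 [269.4 327.8] [367.6 132.8   0. ]
dial_timer 0.56 [206.1 402.8] [ 360.  -177.4    0. ]
tally_counter 0.77 [161.9 295.9] [ 732.8 -128.5    0. ]
tally_counter 0.58 [224.2 287.1] [550.5  90.2   0. ]
top (array([ 404.9,  -12.8, 1053.9]), array([ 0.1,  0. , -1. ]))
tall_carton 0.9 [252.1 221.7] [428.2 264.7   0. ]
tall_carton 0.77 [280.6 343.7] [356.2 -34.2   0. ]
tall_carton 0.73 [196.6 213.9] [566.8 287.1   0. ]
flat_carton 0.57 [225.2 443.6] [ 487.  -280.7    0. ]
flat_carton 0.47 [198.4 321.7] [557.9  16.7   0. ]
jig 0.59 [199.7 324.2] [554.6  10.6   0. ]
jig_corner 0.72 [181.4 296.9] [599.6  77.2  12. ]
fence_long 0.58 [176.3 325.4] [611.2   6.6  12. ]
fence_short 0.69 [199.3 323.4] [553.9  12.2  12. ]
fence_short 0.64 [202.4 293. ] [547.4  87.   12. ]
label_roll 0.65 [276.  275.9] [368.8 130.5   0. ]
dial_timer 0.67 [274.6 406.1] [ 368.9 -185.     0. ]
tally_counter 0.77 [130.6 379.8] [ 728.8 -132.2    0. ]
```

View pics/scene0.png

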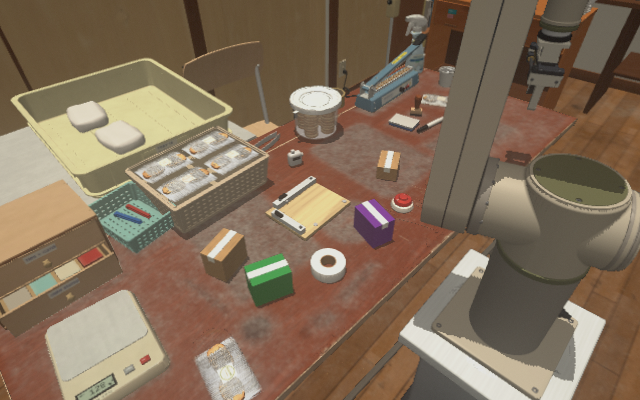

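View pics/top0.png

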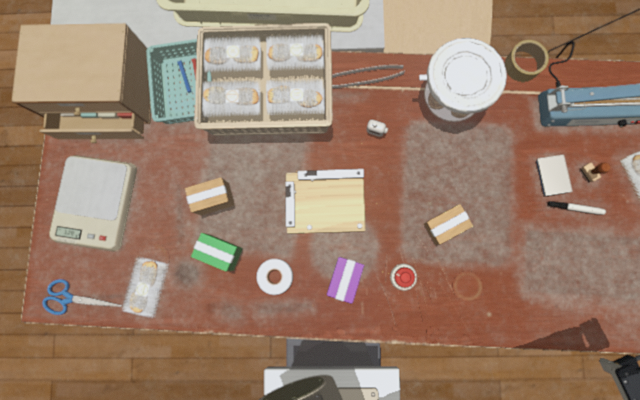

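The scene shows the tall brown carton at about (250, 225) in the scene view and (195, 207) in the top view. The flat brown carton is at top-view (223, 450), and the green and purple boxes are decoys. The jig is at top-view (200, 325), with its fences on the far and left sides. I'll zoom in on the top view for corners.

```bash
python3 - <<'E'
import cv2
a=cv2.imread('pics/top0.png')[160:242,176:376]
cv2.imwrite('pics/crop0.png',cv2.resize(a,None,fx=4,fy=4,interpolation=cv2.INTER_CUBIC))
E
```

```text
(no output)
```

View pics/crop0.png

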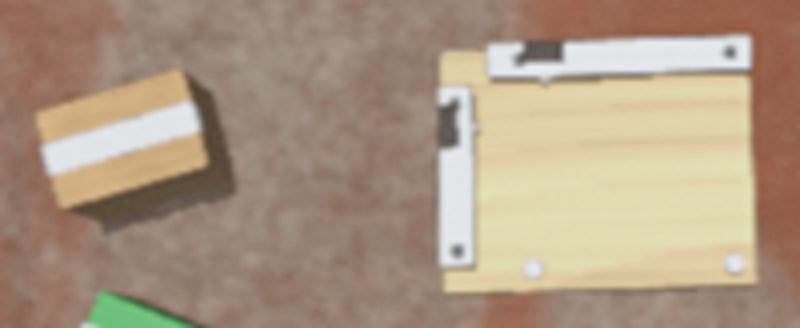

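In the crop, the carton's top corners are at (36,114), (183,69), (208,163) and (62,209). The long fence's inner top edge runs (488,77) to (751,70), and the short fence's runs (472,87) to (474,266).

```bash
python3 - <<'E'
from h import *
np.set_printoptions(precision=1,suppress=True)
p=get_image('top')
f=lambda x,y,z:onz(p,((y+.5)/4-.5+160,(x+.5)/4-.5+176),z)
c=np.array([f(x,y,75) for x,y in[(36,114),(183,69),(208,163),(62,209)]])
print('carton',c[:,:2],c.mean(0)); 
d=c[0]+c[3]-c[1]-c[2];print('long yaw',np.arctan2(-d[0],d[1]),np.linalg.norm(d)/2,np.linalg.norm(c[0]+c[1]-c[2]-c[3])/2)
L=[f(488,77,28),f(751,70,28)];S=[f(472,87,28),f(474,266,28)]
print(L,S)
d=L[0]-L[1];print('jig yaw from long',np.arctan2(-d[0],d[1]))
e=S[0]-S[1];print('short',np.arctan2(e[1],e[0]))
P=[f(443,292,12),f(756,283,12)];d=P[0]-P[1];print('plate',P,np.arctan2(-d[0],d[1]))
o=get_obs()
from scipy.spatial.transform import Rotation as R
print(R.from_euler('xyz',o['tcp_rot']).as_matrix())
w=get_image('wrist');M=np.array(w['R']);print('wrist cam',-M.T@np.array(w['t']),M[2],w['fx'])
E
```

```text
carton [[576.5 335.6]
 [601.7 249.1]
 [545.9 233.3]
 [520.3 318.5]] [561.1 284.1  75. ]
long yaw 0.28811537616674915 89.53809935665971 58.401556874939736
[array([602.9,  74.1,  28. ]), array([604.4, -85.8,  28. ])] [array([596.9,  83.8,  28. ]), array([487.7,  83. ,  28. ])]
jig yaw from long 0.009716598620704012
short 0.00813153111338419
plate [array([473.3, 103.4,  12. ]), array([476.3, -86.8,  12. ])] 0.015337521372895593
[[ 0.9  0.4  0. ]
 [ 0.4 -0.9 -0. ]
 [ 0.   0.  -1. ]]
wrist cam [ 293.7 -528.8  385.1] [-0.2 -0.1 -1. ] 289.51924830986485
```

```bash
cat >> h.py <<'E'
from scipy.spatial.transform import Rotation as Rot
def go(X,psi=None):
    o=get_obs();M=Rot.from_euler('xyz',o['tcp_rot']).as_matrix();a=np.arctan2(M[1,0],M[0,0])
    np.set_printoptions(precision=3,suppress=True)
    print('tcp',np.array(o['tcp_pos']),'psi',a,'w',o['gripper_width'],'t',o['clock'],'F',np.array(o['force']),'q',np.array(o['q']))
    print('units now',M.T@(np.array(X)-o['tcp_pos'])/50,'turn',None if psi is None else -(psi-a))
    if psi is not None:
        M=np.array([[np.cos(psi),np.sin(psi),0],[np.sin(psi),-np.cos(psi),0],[0,0,-1]]); print('after turn',M.T@(np.array(X)-o['tcp_pos'])/50)
E
python3 -c "
from h import *;go([561,284,200],.288+np.pi/2)"
```

```text
tcp [ 229.147 -554.519  229.625] psi 0.3918257578920845 w 92.86497519433787 t 1.1 F [-0.042  0.08   0.173] q [-1.264  0.13   1.488 -0.     1.523 -0.085]
units now [ 12.538 -12.965   0.593] turn -1.466970568902812
after turn [14.195 11.127  0.592]
```

Emit:
jog_arm([
  [0,0,0,-0.183,0],
  [0,0,0,-0.183,0],
  [0,0,0,-0.183,0],
  [0,0,0,-0.183,0],
  [0,0,0,-0.183,0],
  [0,0,0,-0.183,0],
  [0,0,0,-0.183,0],
  [0,0,0,-0.186,0],
])

```text
clock: 2.1
tcp_pos: [229.1, -554.5, 229.6]
tcp_rot: [-3.142, -0.0, 1.865]
force: [1.2, 0.5, -1.4]
gripper_width: 93.1
gripper_force: 0.0
```

Emit:
jog_arm([
  [0.79,0.62,0,0,0],
  [0.79,0.62,0,0,0],
  [0.79,0.62,0,0,0],
  [0.79,0.62,0,0,0],
  [0.79,0.62,0,0,0],
  [0.79,0.62,0,0,0],
  [0.79,0.62,0,0,0],
  [0.79,0.62,0,0,0],
  [0.79,0.62,0,0,0],
])

```text
clock: 3.22
tcp_pos: [396.1, -132.9, 230.0]
tcp_rot: [3.141, 0.001, 1.859]
force: [0.2, -0.1, -0.0]
gripper_width: 93.0
gripper_force: 0.0
```

Emit:
jog_arm([
  [0.79,0.62,0,0,0],
  [0.79,0.62,0,0,0],
  [0.79,0.62,0,0,0],
  [0.79,0.62,0,0,0],
  [0.79,0.62,0,0,0],
  [0.79,0.62,0,0,0],
  [0.79,0.62,0,0,0],
  [0.79,0.62,0,0,0],
  [0,0,0,0,0],
  [0,0,0,0,0],
])

```text
clock: 4.47
tcp_pos: [543.4, 238.7, 229.4]
tcp_rot: [-3.141, 0.0, 1.859]
force: [0.2, -0.0, 0.4]
gripper_width: 92.9
gripper_force: 0.0
```

```bash
python3 -c "
from h import *;go([561,284,200],.288+np.pi/2)
p=get_image('wrist');cv2.imwrite('pics/w1.png',p['color'])
print(landmark_of(p,'tall_carton')[:2], [onz(p,r['position'],0) for r in landmark_of(p,'tall_carton')[:2]])
import pickle;pickle.dump(p,open('w1.pkl','wb'))"
```

```text
tcp [543.445 238.701 229.36 ] psi 1.8593380908020298 w 92.88253743934327 t 4.475 F [ 0.185 -0.01   0.423] q [ 0.328  0.114  1.506 -0.     1.522  0.039]
units now [0.769 0.595 0.586] turn 0.0005417640071332386
after turn [0.769 0.594 0.587]
[{'position': [132.0, 235.6], 'score': 0.85}, {'position': [146.8, 335.1], 'score': 0.7}] [array([429.192, 264.145,   0.   ]), array([558.828, 282.665,   0.   ])]
```

View pics/w1.png

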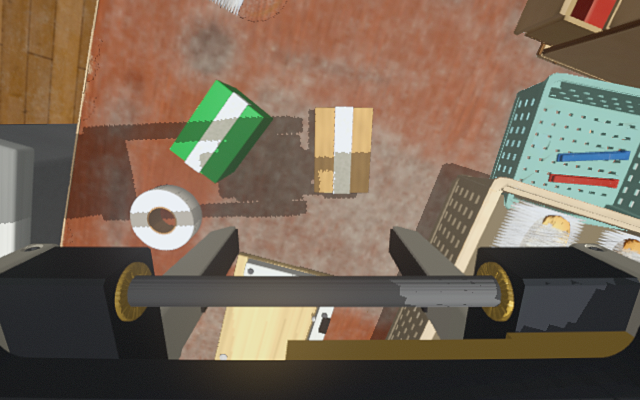

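The wrist view shows the tall brown carton at about (343, 150), nearly aligned with the jaws. Its top corners are roughly (315,109), (372,109), (369,192) and (316,192).

```bash
python3 -c "
from h import *
import pickle;p=pickle.load(open('w1.pkl','rb'))
c=np.array([onz(p,(y,x),75) for x,y in[(315,109),(372,109),(369,192),(316,192)]])
print(c,c.mean(0));d=c[0]+c[1]-c[2]-c[3];print(np.arctan2(-d[0],d[1]),np.linalg.norm(d)/2)
go([560.5,283.5,140],.288+np.pi/2)"
```

```text
[[520.55744739 317.73396931  75.        ]
 [576.57058179 334.3860972   75.        ]
 [602.49932217 250.78854954  75.        ]
 [546.56276191 234.19843873  75.        ]] [561.54752831 284.27676369  75.        ]
0.30127585970934034 87.50801663477846
tcp [543.638 237.906 229.999] psi 1.8575837696122273 w 92.97778680612682 t 4.625 F [-0.264 -0.867 -0.185] q [ 0.326  0.112  1.507 -0.     1.522  0.039]
units now [0.78  0.581 1.8  ] turn -0.001212557182669327
after turn [0.779 0.582 1.8  ]
```

Emit:
jog_arm([
  [0.39,0.3,0.2,-0.005,0],
  [0.39,0.3,0.2,0,0],
  [0,0,0.6,0,0],
  [0,0,0.6,0,0],
  [0,0,0.6,0,0],
  [0,0,0.5,0,0],
  [0,0,0.4,0,0],
  [0,0,0.3,0,0],
  [0,0,0.25,0,0],
  [0,0,0,0,0],
])

```text
clock: 5.88
tcp_pos: [560.7, 284.7, 46.2]
tcp_rot: [-3.14, 0.0, 1.864]
force: [0.4, 0.6, -0.8]
gripper_width: 92.9
gripper_force: 0.0
```

Emit:
jog_arm([
  [0,0,0,0,1],
  [0,0,0,0,1],
  [0,0,0,0,1],
  [0,0,0,0,1],
  [0,0,0,0,1],
  [0,0,0,0,1],
  [0,0,0,0,1],
  [0,0,0,0,1],
])

```text
clock: 6.88
tcp_pos: [561.5, 285.1, 47.5]
tcp_rot: [3.141, -0.0, 1.864]
force: [-1.0, 0.4, 4.7]
gripper_width: 59.6
gripper_force: 29.9
```

Emit:
jog_arm([
  [0,0,-0.2,0,1],
  [0,0,-0.4,0,1],
  [0,0,-0.5,0,1],
  [0,0,-0.5,0,1],
  [0,0,0,0.14,1],
  [0,0,0,0.141,1],
  [0,0,0,0,1],
  [0,0,0,0,1],
])

```text
clock: 7.88
tcp_pos: [561.4, 285.0, 127.7]
tcp_rot: [3.141, -0.0, 1.586]
force: [-0.5, -0.1, -1.7]
gripper_width: 59.5
gripper_force: 29.9
```

```bash
python3 -c "
from h import *;go([561,26,127],.011+np.pi/2)"
```

```text
tcp [561.367 284.998 127.696] psi 1.5859070022738633 w 59.51793640937954 t 7.875 F [-0.485 -0.087 -1.713] q [0.388 0.275 1.513 0.    1.354 0.373]
units now [-5.179 -0.086  0.013] turn 0.004110675478966819
after turn [-5.18  -0.064  0.014]
```

Emit:
jog_arm([
  [-0.4,0,0,0.004,1],
  [-0.7,-0.01,0,0,1],
  [-0.7,-0.01,0,0,1],
  [-0.7,-0.01,0,0,1],
  [-0.7,-0.01,0,0,1],
  [-0.7,-0.01,0,0,1],
  [-0.7,-0.01,0,0,1],
  [-0.58,0,0,0,1],
  [0,0,0,0,1],
  [0,0,0,0,1],
])

```text
clock: 9.12
tcp_pos: [560.2, 25.8, 127.2]
tcp_rot: [-3.141, -0.0, 1.579]
force: [-0.3, 0.4, -1.8]
gripper_width: 60.1
gripper_force: 29.9
```

Emit:
jog_arm([
  [0,0,0.4,0,1],
  [0,0,0.4,0,1],
  [0,0,0.3,0,1],
  [0,0,0.1,0,1],
  [0,0,0,0,1],
  [0,0,0,0,1],
])

```text
clock: 9.88
tcp_pos: [561.1, 25.9, 67.9]
tcp_rot: [3.14, 0.0, 1.579]
force: [-0.4, -0.1, -2.1]
gripper_width: 60.0
gripper_force: 29.9
```

```bash
python3 -c "
from h import *;go([561,26,59.5],.011+np.pi/2)
for n in ('top','scene'):
  p=get_image(n);a=p['color'];
  if n=='top': a=a[150:250,260:400]
  else: a=a[120:270,240:370]
  cv2.imwrite(f'pics/{n}2.png',cv2.resize(a,None,fx=4,fy=4,interpolation=cv2.INTER_CUBIC))
"
```

```text
tcp [561.073  25.908  67.901] psi 1.5788259136166283 w 60.03712815784509 t 9.875 F [-0.355 -0.082 -2.117] q [-0.045  0.164  1.757 -0.     1.219 -0.053]
units now [ 0.002 -0.002  0.168] turn -0.002970413178268183
after turn [ 0.002 -0.001  0.168]
```

View pics/scene2.png

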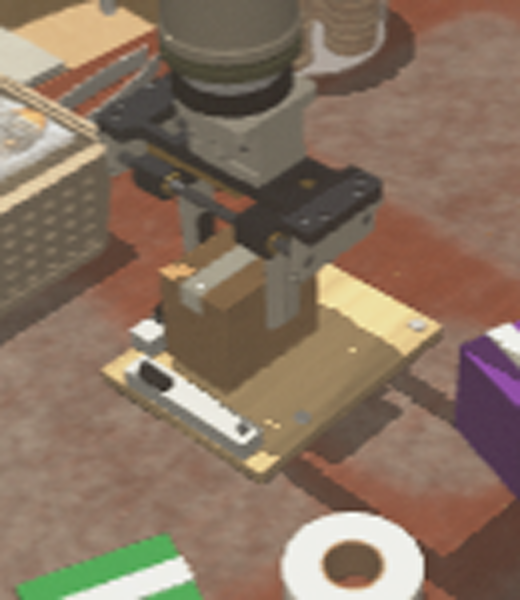

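The carton hangs just above the plate inside both fences, parallel to them. The short fence is at (190,400) in the crop and the gripped carton is at (240,320). Next I'll lower it gently until it touches.

Emit:
jog_arm([
  [0,0,0.08,0,1],
  [0,0,0.05,0,1],
  [0,0,0,0,1],
  [0,0,0,0,1],
])

```text
clock: 10.48
tcp_pos: [560.4, 25.9, 60.6]
tcp_rot: [-3.141, -0.0, 1.579]
force: [-0.2, 0.2, -2.6]
gripper_width: 60.2
gripper_force: 29.9
```

Emit:
jog_arm([
  [0,0,0.02,0,1],
  [0,0,0,0,1],
  [0,0,0,0,1],
])

```text
clock: 10.85
tcp_pos: [560.4, 25.9, 59.7]
tcp_rot: [3.142, -0.0, 1.579]
force: [0.1, 1.2, -1.5]
gripper_width: 59.8
gripper_force: 29.9
```

Emit:
jog_arm([
  [0,0,0.02,0,1],
  [0,0,0,0,1],
  [0,0,0,0,1],
])

```text
clock: 11.22
tcp_pos: [560.9, 25.9, 59.5]
tcp_rot: [3.141, 0.0, 1.579]
force: [-3.3, -0.4, 4.9]
gripper_width: 60.0
gripper_force: 29.9
```

Emit:
jog_arm([
  [0.04,0.04,-0.008,0,1],
  [0.04,0.04,0,0,1],
  [0.04,0.04,0,0,1],
  [0,0,0,0,1],
  [0,0,0,0,1],
])

```text
clock: 11.85
tcp_pos: [567.1, 32.2, 59.5]
tcp_rot: [3.14, -0.0, 1.579]
force: [0.7, 1.7, 4.9]
gripper_width: 60.1
gripper_force: 29.9
```

Emit:
jog_arm([
  [0.03,0.03,0,0,1],
  [0.03,0.03,0,0,1],
  [0,0,0,0,1],
  [0,0,0,0,1],
])

```text
clock: 12.35
tcp_pos: [569.5, 34.6, 59.5]
tcp_rot: [3.141, 0.001, 1.579]
force: [-3.2, -3.6, 7.6]
gripper_width: 59.9
gripper_force: 29.9
```

Emit:
jog_arm([
  [0.02,0.02,-0.005,0,1],
  [0.02,0.02,0,0,1],
  [0,0,0,0,1],
  [0,0,0,0,1],
])

```text
clock: 12.85
tcp_pos: [571.2, 36.4, 59.5]
tcp_rot: [-3.141, 0.001, 1.579]
force: [-3.8, -3.6, 6.7]
gripper_width: 59.8
gripper_force: 29.9
```

Emit:
jog_arm([
  [0.02,0.02,0,0,1],
  [0,0,0,0,1],
  [0,0,0,0,1],
])

```text
clock: 13.22
tcp_pos: [572.1, 37.3, 59.5]
tcp_rot: [-3.141, 0.001, 1.579]
force: [-3.8, -4.3, 8.1]
gripper_width: 59.8
gripper_force: 29.9
```

Emit:
jog_arm([
  [0.02,0.02,-0.005,0,1],
  [0,0,0,0,1],
  [0,0,0,0,1],
])

```text
clock: 13.6
tcp_pos: [572.8, 38.1, 59.6]
tcp_rot: [-3.14, 0.001, 1.579]
force: [-4.9, -4.8, 7.2]
gripper_width: 59.8
gripper_force: 29.9
```

Emit:
jog_arm([
  [0.02,0.02,0,0,1],
  [0,0,0,0,1],
  [0,0,0,0,1],
])

```text
clock: 13.98
tcp_pos: [572.9, 38.4, 59.6]
tcp_rot: [-3.138, 0.003, 1.579]
force: [-7.9, -8.3, 12.5]
gripper_width: 59.6
gripper_force: 29.9
```

Emit:
jog_arm([
  [0.01,0.01,0,0,1],
  [0,0,0,0,1],
  [0,0,0,0,1],
])

```text
clock: 14.35
tcp_pos: [573.0, 38.4, 59.7]
tcp_rot: [-3.137, 0.003, 1.579]
force: [-12.0, -10.6, 15.1]
gripper_width: 59.7
gripper_force: 29.9
```

Emit:
jog_arm([
  [0.01,0.01,-0.008,0,1],
  [0,0,0,0,1],
  [0,0,0,0,1],
])

```text
clock: 14.72
tcp_pos: [573.1, 38.7, 59.8]
tcp_rot: [-3.136, 0.004, 1.579]
force: [-13.5, -12.2, 13.6]
gripper_width: 59.8
gripper_force: 29.9
```

Emit:
jog_arm([
  [0.01,0.01,-0.005,0,1],
  [0,0,0,0,1],
  [0,0,0,0,1],
])

```text
clock: 15.1
tcp_pos: [573.1, 38.8, 59.8]
tcp_rot: [-3.135, 0.004, 1.579]
force: [-14.9, -14.0, 13.6]
gripper_width: 59.9
gripper_force: 29.9
```

```bash
python3 -c "
from h import *;go([573.5,38.4,59.5],.011+np.pi/2)
print(get_obs()['torque'])
p=get_image('scene');a=p['color'][160:240,240:340]
cv2.imwrite('pics/s3.png',cv2.resize(a,None,fx=7,fy=7,interpolation=cv2.INTER_CUBIC))
"
```

```text
tcp [573.115  38.755  59.814] psi 1.5785634029271016 w 59.86126545886567 t 15.1 F [-14.883 -13.977  13.604] q [-0.019  0.214  1.717 -0.005  1.217 -0.025]
units now [-0.007  0.008  0.006] turn -0.0032329238677948346
after turn [-0.007  0.008  0.006]
[-2.326  2.61   0.267]
```

View pics/s3.png

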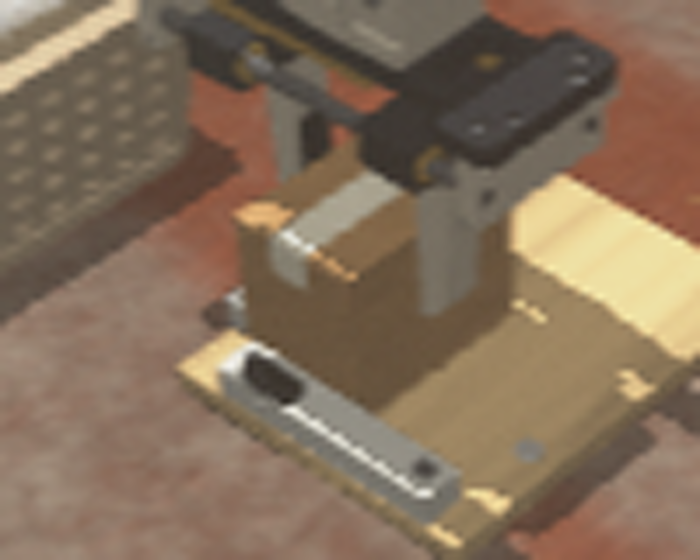

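The carton's end sits against the short fence, at about (330,400) in the crop, and its side is against the long fence with no visible gap. Motion has stalled in both directions at the expected home position. I'll press slightly more before handing in.

Emit:
jog_arm([
  [0.01,0.01,-0.004,0,1],
  [0.01,0.005,0,0,1],
  [0,0,0,0,1],
  [0,0,0,0,1],
  [0,0,0,0,1],
])

```text
clock: 15.78
tcp_pos: [573.2, 38.9, 59.9]
tcp_rot: [-3.134, 0.006, 1.579]
force: [-18.5, -17.3, 17.2]
gripper_width: 59.8
gripper_force: 29.9
```

```bash
python3 -c "
from station import *
print(hand_in())"
```

```text
the job is handed in; nothing more can be done
None
```

I picked up the tall carton, set it on the jig, pushed it into the corner and handed the job in at about 16 s. It was still gripped and pressed against both fences with 17–18 N on the tool towards each. It stalled at the expected home position, but I had no direct reading of the pins, and the hand-in gave no verdict.

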